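# Poise the carving handpiece over the pilot pit of a porcelain panel

## Robot

A 6-joint arm with a two-finger parallel gripper is mounted at the origin on the work surface. World frame = base frame: x ahead of the robot, y to its left, z up, the work surface at z = 0. Lengths are in m, angles in rad, forces in N, time in s.
With the tool pointing down it reaches from about 0.4 to 0.825 m from the base axis. Payload 7 kg.
Tool frame: the origin (TCP) lies on the centre line of the jaws, within the pads' length; the fingertips stand finger_overhang ahead of it and the grasp point (between the pads) lies 8 mm behind it (finger_overhang is the distance from the TCP to the fingertips, in m); x points along the fingers, z is the direction in which the jaws open and shut, and the axes are right-handed (so a half turn about x gives the same grasp; the last joint's range is limited). The gripper opens to 88 mm and grips with 3 to 60 N. Pads are 19 mm wide; open, the fingers measure 130 mm over their backs; the gripper's body (78 mm by 193 mm) begins 47 mm behind the grasp point.
Start: joints at [-0.857, 0.359, 0.012, 0, -1.224, -0.288], TCP at [0.279, -0.615, 0.238] pointing down, gripper open.
Joint ranges: [-3.07, 3.07], [-1.43, 2.12], [-1.02, 1.25], [-3.03, 1.67], [-3.05, -0], [-3.03, 3.03]. Speed limits (rad/s): [2.39, 2.39, 3.01, 3.14, 3.14, 3.14].

## Interface

Orientations are given as a rotation vector (axis times angle).
In Python, from rig import sense, grab_frame, camera_info, finish_job, finger_overhang gives the robot as it stands.
- The arm moves only by the tool play_rows, never from a script. Its argument "increments" is a list of rows, each an object of numbers: "tx", "ty", "tz": the shift along the world's x, y, z in m; "roll": the turn about the world's z in degrees; "fingers": the opening, from -1 (shut) to 1 (fully open). A call has 1 to 20 rows; each row is the pose to reach, as a shift and turn from the pose measured when the call began; what a row does not reach only later rows make up. A row lasts 1/8 s, in which the tool goes at most 62.5 mm and 10.7 degrees, less where a joint would pass 70% of its speed; a pose out of reach is approached as far as the arm can. A call with a gripper value outside its range is refused whole. The fingers move at their own pace and stop on an object; "squeeze" is the grip in N (left out, the last holds). Time passes only in rows, so rows that repeat a pose let the fingers close. It gives the time, the measured TCP pose, the force and the opening at its end, in the units of the state.
- sense(): the state, without advancing time (a new reading comes with each control period).
- grab_frame(name): name is "side" or "top"; returns (picture, depth): 420x560x3 uint8, blue, green, red; 420x560 float32, m along the optical axis (not along the pixel's ray), 0 where there is no reading.
- camera_info(name): a dict with "mtx" (3x3 intrinsics, pixels), "k1" (the pictures are not rectified: a ray, as slopes to the right and down, at radius r is drawn at 1 + k1 r^2 times it, then the intrinsics apply), "T" (4x4, takes a point from camera to world coordinates). Camera axes: x right, y down, z forward; pixel columns grow to the right and rows downward; lengths in m; the calibration is good to about 2 mm. A picture is of the moment at which its call begins. camera_info takes no time and is no camera call.
- finish_job(): hands the job in, once; it reports no verdict.
The state is a dict: "clock": time; "q": joint angles; "joint_vel": joint speeds; "joint_torque": joint torques, N m; "position": TCP position; "ee_rot": TCP orientation; "wrist_force": force on the tool from outside, world axes, zero at the start; "torque": the same for the moment, N m; "gripper_width": finger opening in m.
Only numpy, scipy, OpenCV 4.12 (cv2) and the standard library are available. Lean on these libraries where they do the work, as an engineer would, in place of code of your own. Each camera call takes 0.05 s, during which the arm holds its last target.

## Task

Take the cordless carving handpiece out of its wooden stand, bring it across the bench without disturbing the pots, jars and tools, and stop with its burr poised over the round pilot pit at the stem foot of the carved porcelain panel: handpiece upright, burr within the pit's outline and about 5 to 10 mm above the panel's face. The burr must be running before it meets the porcelain, so at no time let the handpiece touch the panel, and leave the panel as it lies. Finish while still holding the handpiece there, steady; do not put it down or let go, I will switch it on from there.

Things in the scene. Friction and masses are not known exactly. Their poses are not given: they have to be found in the camera images.
- handpiece: Cordless carving handpiece, 140 mm long, 0.14 to 0.22 kg, burr down in one of the stand's three holes. Origin at the burr's end, z up its axis: 5 mm ball burr, steel shank and collet to 30 mm, rubber nose 19 mm across to 62 mm, flat shoulder, grey round barrel 29 mm across from 62 to 134 mm, bevelled tail to 140 mm. The shoulder rests on the stand's top; grip the barrel, draw it straight up.
- burr_tip (a point): The lowest point of the burr (same as the origin of handpiece); 13 mm above the bench while the handpiece stands in the stand. The nose has 1.5 mm play in the hole.
- stand: Fixed hardwood block 64 x 190 x 75 mm (x, y, z), three through holes 22 mm across in a row along its y axis at y = -60, 0 and +60 mm. Origin at the centre of its underside. The handpiece's barrel stands 78 mm above its top, the only tall thing in it.
- panel: Loose bisque porcelain lamp panel, 180 x 135 x 14 mm (x, y, z), 0.72 kg, face up on the easily turning iron head (200 mm across, top 70 mm above the bench) of a banding wheel. Five carved fronds (2 mm proud) fan out from the stem foot to +x; the +x edge is scalloped (12 mm more) with a small finished hole in each corner: not the target. Origin: centre of the underside.
- pit (a point): Centre of the pilot pit's mouth, level with the panel's face (84 mm above the bench), at x = -62 mm, y = 0 of the panel: the one round blind pit, 14 mm across, 5 mm deep, grey floor, where the fronds meet near the plain short edge.
- graver: Palm graver with a dark wooden mushroom handle, standing in another hole of the stand, its handle 20 mm above the stand's top. Leave alone. Origin at its lower tip, 20 mm above the bench.
- stylus: Ball stylus with a cork handle, standing in the remaining hole of the stand, its handle 15 mm above the stand's top. Leave alone. Origin at its lower tip, 20 mm above the bench.
- bowl: Open white plaster bowl with a pouring lip, 146 mm across and 100 mm high, between stand and panel. Leave alone. Origin at the centre of its underside.
- test_bowl: Small terracotta cup without a handle, 84 mm across, 72 mm high. Leave alone. Origin at the centre of its underside.
- jar_wide: Squat screw-cap jar, 58 mm across, 66 mm high. Leave alone. Origin at the centre of its underside.
- jar_slim: Slim capped bottle, 40 mm across, 88 mm high. Leave alone. Origin at the centre of its underside.
- flat_brush: Brush lying on the bench between the robot and the stand, under 30 mm high. Leave alone. Origin at the centre of its underside.
Things that resemble listed ones, but are neither listed nor needed, are in the scene too. Of the things like the panel, leave any that is red; of the rest the larger one is meant.

How it is judged:
On the way:
1. the handpiece is drawn out of the stand: burr more than 10 mm above the stand's top, in the fingers (z of burr_tip in the frame of stand above 0.085 m and contact force between the fingers and handpiece above 0.5 N), for 0.2 s.
At the end, for the whole second after the job is handed in: Handpiece held in the fingers, upright within 0.12 rad, still (under 20 mm/s), burr within 7 mm of the pit's centre sideways and 2 to 15 mm above the panel's face, not touching it; panel within 6 mm of its start, no bystander shifted (12 to 20 mm) or tipped (horizontal distance between burr_tip and pit below 0.007 m and z of burr_tip in the frame of pit between 0.002 and 0.015 m and angle between handpiece's own z axis and vertical below 0.12 rad and linear speed of handpiece below 0.02 m/s and angular speed of handpiece below 0.2 rad/s and contact force between the fingers and handpiece above 0.5 N and contact force between handpiece and panel below 0.05 N and distance of each of pit, panel from where it was at the start of the episode below 0.006 m and not (distance of any of graver, stylus from where it was at the start of the episode above 0.012 m or distance of any of bowl, test_bowl, jar_wide, jar_slim from where it was at the start of the episode above 0.015 m or distance of flat_brush from where it was at the start of the episode above 0.02 m or angle between any of graver, stylus, bowl, test_bowl, jar_wide, jar_slim's own z axis and vertical above 0.35 rad)); the arm keeps its last pose, push and grip.
It fails at once if the handpiece touches the porcelain panel (contact force between handpiece and panel above 0.3 N).
It fails at once if the panel is shifted or turned (distance of any of pit, panel from where it was at the start of the episode above 0.008 m).
It fails at once if a pot, jar, brush or another tool is shifted (more than 12 to 20 mm) or tipped (distance of any of graver, stylus from where it was at the start of the episode above 0.012 m or distance of any of bowl, test_bowl, jar_wide, jar_slim from where it was at the start of the episode above 0.015 m or distance of flat_brush from where it was at the start of the episode above 0.02 m or angle between any of graver, stylus, bowl, test_bowl, jar_wide, jar_slim's own z axis and vertical above 0.35 rad).
It also fails if it takes over 40 s, if anything falls off the work surface, if the arm or the gripper's body presses on something with over 40 N, if the wrist force passes 120 N, or if a joint passes its speed limit or range.

## Working session

There is one attempt and no reset: what is moved stays moved. The work goes in short steps, Python scripts to look and compute and a tool call to move; the robot and the scene stay as the last step left them, time stands still between calls to the robot, and variables do not carry over. Pictures are saved under pics/ and viewed, and the job is handed in when it is done.

Besides the shell and the picture viewer there is one more tool, called after ">>>" as name([rows], argument=value, ...), one row to a line, values as JSON. play_rows: Moves the arm, as the interface text tells. Its arguments: {"type":"object","properties":{"increments":{"type":"array"},"squeeze":{"type":"number"}},"required":["increments"]}

```bash
ls; mkdir -p pics
python3 - <<'E'
from rig import *
import cv2,numpy as np
print(sense(),finger_overhang if not callable(finger_overhang) else finger_overhang())
for n in("side","top"):
    p,d=grab_frame(n);cv2.imwrite(f"pics/{n}0.png",p);np.savez(f"{n}0.npz",p=p,d=d);print(n,camera_info(n),(d>0).mean())
E
```

```text
pics
{'clock': 0.0, 'q': array([-8.56900599e-01,  3.59371556e-01,  1.10488340e-02, -3.42772127e-04,
       -1.22406033e+00, -2.88086710e-01]), 'joint_vel': array([ 0.00080946, -0.00027766,  0.0015194 ,  0.00058665, -0.00181529,
        0.00066898]), 'joint_torque': array([-1.62655720e-03, -5.82706690e+01,  2.93062806e+01,  6.99741706e+00,
        6.79110046e-03, -1.65055826e-04]), 'position': array([ 0.27859086, -0.61431831,  0.23662953]), 'ee_rot': array([-1.51398083,  0.97602632,  1.5165634 ]), 'wrist_force': array([ 0.79684665,  0.14177274, -0.20939254]), 'torque': array([-0.04407717,  0.02313631, -0.03685157]), 'gripper_width': 0.08788250466133865} 0.011
side {'mtx': array([[522.5587259 ,   0.        , 270.56928889],
       [  0.        , 522.5587259 , 211.53302343],
       [  0.        ,   0.        ,   1.        ]]), 'k1': -0.01326982698796573, 'T': array([[ 0.9727948 , -0.13242721,  0.19008762,  0.15463736],
       [-0.23112775, -0.49874838,  0.83536221, -1.35204331],
       [-0.01581879, -0.85657054, -0.51578744,  0.93469372],
       [ 0.        ,  0.        ,  0.        ,  1.        ]])} 0.9960714285714286
top {'mtx': array([[416.68755114,   0.        , 281.13065149],
       [  0.        , 416.68755114, 211.91284682],
       [  0.        ,   0.        ,   1.        ]]), 'k1': -0.01352793425856068, 'T': array([[ 0.0174448 , -0.99736859,  0.07036746,  0.43404905],
       [-0.99983758, -0.01772003, -0.00328884,  0.02926352],
       [ 0.0045271 , -0.07029866, -0.99751572,  1.1033842 ],
       [ 0.        ,  0.        ,  0.        ,  1.        ]])} 0.9960076530612245
```

View pics/top0.png

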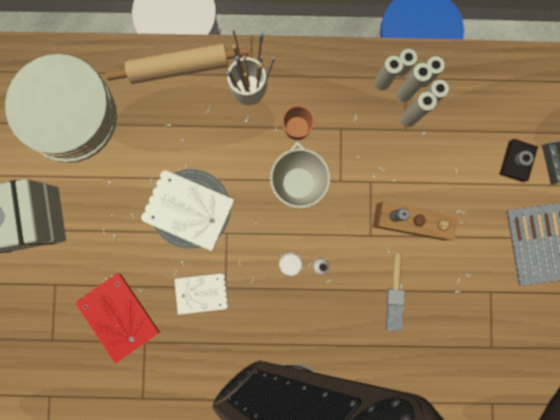

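View pics/side0.png

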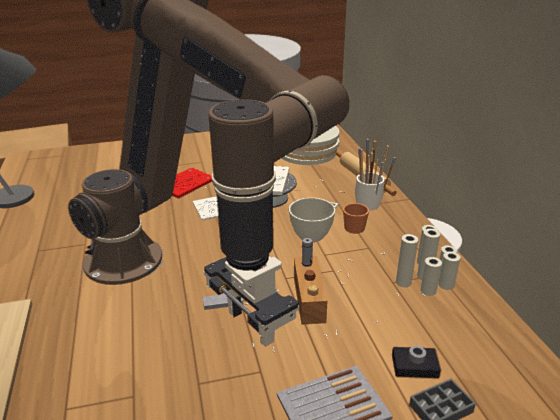

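Top view candidates:
- **Handpiece:** grey barrel at (400,214) in the stand. Look-alikes are the grey tubes at (390,70) to (440,90), the graver at (420,220) and the stylus at (444,224).
- **Panel:** white on the wheel at (188,210). Look-alikes are the small white one at (201,294) and the red one at (117,318).

I choose the stand's grey barrel and the larger white panel on the wheel, and check both in crops.

```bash
cat > h.py <<'E'
from rig import *
import cv2,numpy as np
def ray(n,u,v):
    c=camera_info(n);p=cv2.undistortPoints(np.array([[[u,v]]],float),c['mtx'],np.array([c['k1'],0,0,0,0.]))[0,0]
    T=c['T'];return T[:3,3],T[:3,:3]@np.array([p[0],p[1],1])
def onz(n,u,v,z):
    o,d=ray(n,u,v);return o+d*(z-o[2])/d[2]
def pt(n,u,v,dep):
    o,d=ray(n,u,v);return o+d*dep
def proj(n,P):
    c=camera_info(n);T=np.linalg.inv(c['T']);q=T[:3,:3]@np.array(P)+T[:3,3]
    r=cv2.Rodrigues(T[:3,:3])[0];return cv2.projectPoints(np.array([P],float),r,T[:3,3],c['mtx'],np.array([c['k1'],0,0,0,0.]))[0][0,0]
def cloud(n,d):
    c=camera_info(n);h,w=d.shape;uv=np.stack(np.meshgrid(np.arange(w),np.arange(h)),-1).reshape(-1,1,2).astype(float)
    p=cv2.undistortPoints(uv,c['mtx'],np.array([c['k1'],0,0,0,0.]))[:,0]
    X=np.c_[p,np.ones(len(p))]*d.reshape(-1,1);return (X@c['T'][:3,:3].T+c['T'][:3,3]).reshape(h,w,3)
E
python3 - <<'E'
from h import *
t=np.load('top0.npz');p,d=t['p'],t['d'];s=np.load('side0.npz')
a=cv2.resize(p[165:255,130:245],None,fx=5,fy=5,interpolation=2)
b=cv2.resize(p[195:245,365:470],None,fx=5,fy=5,interpolation=2)
c=cv2.resize(s['p'][225:325,270:350],None,fx=5,fy=5,interpolation=2)
cv2.imwrite('pics/a.png',a);cv2.imwrite('pics/b.png',b);cv2.imwrite('pics/c.png',c)
C=cloud('top',d)
for n,(u,v) in dict(hp=(403,214),gr=(420,220),st=(444,225),panel=(185,205),pit=(212,220),bowl=(300,150),cup=(298,110),jw=(290,264),js=(321,267),brush=(396,310),small=(201,300)).items(): print(n,C[v,u].round(3))
E
```

```text
hp [ 0.501 -0.253  0.154]
gr [ 0.492 -0.313  0.091]
st [ 0.48  -0.372  0.092]
panel [0.519 0.262 0.086]
pit [0.483 0.195 0.08 ]
bowl [ 0.657 -0.018  0.099]
cup [ 0.774 -0.013  0.045]
jw [0.379 0.002 0.068]
js [ 0.374 -0.073  0.088]
brush [ 0.262 -0.275  0.017]
small [0.279 0.229 0.011]
```

View pics/a.png

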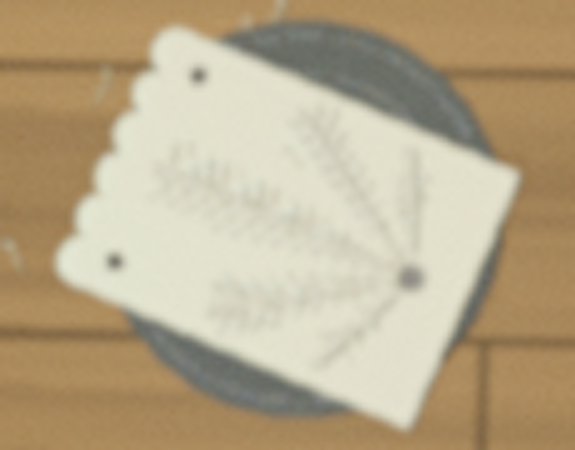

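View pics/b.png

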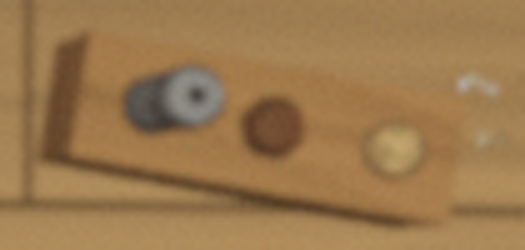

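View pics/c.png

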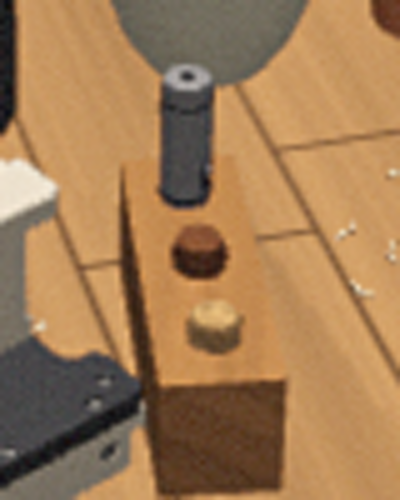

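The crops confirm the choices. The handpiece tail is at top (403.3,214) and side (307.4,240). The panel's round pit is at top (212,220.5), and the two corner holes at the scalloped end are not it. Next I'll get precise centres.

Run:
```python
from h import *
t=np.load('top0.npz');p,d=t['p'],t['d'];s=np.load('side0.npz');S=s['p']
g=cv2.cvtColor(p,6).astype(float)
# pit: dark blob weighting
w=np.clip(185-g[212:230,204:221],0,None);v,u=np.mgrid[212:230,204:221]
print(g[212:230:2,204:221].astype(int))
w[w<35]=0
print('pit px',(u*w).sum()/w.sum(),(v*w).sum()/w.sum())
C=cloud('top',d);CS=cloud('side',s['d'])
# panel mask
hsv=cv2.cvtColor(p,40)
m=((hsv[...,1]<45)&(g>165)).astype(np.uint8);m[:, :130]=0;m[:,245:]=0;m[:165]=0;m[255:]=0
c=max(cv2.findContours(m,0,1)[0],key=cv2.contourArea);r=cv2.minAreaRect(c);print('panel',r)
bx=[onz('top',*q,.084).round(4) for q in cv2.boxPoints(r)];print(bx)
# tail ellipse (top) by height
m=((C[...,2]>.145)&(C[...,2]<.165)).astype(np.uint8)[200:230,385:420]
v,u=np.nonzero(m);print('tail hi',u.mean()+385,v.mean()+200,len(u),C[200:230,385:420][m>0].mean(0))
hs=hsv[195:245,365:470]
m=(hs[...,1]<60).astype(np.uint8)
print((hs[10:30,20:50,1]))
# stand top by height
m=((C[...,2]>.068)&(C[...,2]<.082)).astype(np.uint8);m[:195]=0;m[245:]=0;m[:,:365]=0;m[:,475:]=0
c=max(cv2.findContours(m,0,1)[0],key=cv2.contourArea);r=cv2.minAreaRect(c);print('stand',r)
bb=np.array([onz('top',*q,.075) for q in cv2.boxPoints(r)]);print(bb.round(4),bb.mean(0))
# side barrel cloud
m=(CS[...,2]>.085)&(CS[...,2]<.15);m[:235]=0;m[270:]=0;m[:,:295]=0;m[:,320:]=0
print('side barrel front',CS[m].mean(0),np.ptp(CS[m],0))
```

```text
[[219 219 215 209 213 219 221 216 209 204 216 222 223 223 222 222 223]
 [221 222 220 215 211 213 214 215 208 206 217 222 223 222 223 221 222]
 [210 213 216 217 213 208 207 212 213 215 221 222 223 223 222 223 223]
 [213 210 210 208 205 200 185 174 177 188 204 216 221 222 222 222 222]
 [210 213 215 214 208 185 156 144 145 153 179 206 219 223 222 224 223]
 [208 212 217 215 208 194 178 168 168 178 196 214 222 222 221 222 223]
 [219 217 216 212 207 209 215 217 217 219 220 222 222 222 222 223 223]
 [214 210 203 203 211 219 223 222 223 224 223 223 223 223 222 222 221]
 [205 203 211 220 223 224 222 222 223 223 222 221 223 222 223 222 212]]
pit px 211.49367088607596 220.4873417721519
panel ((186.81442260742188, 209.4175262451172), (78.38472747802734, 56.554786682128906), 23.962491989135742)
[array([0.4816, 0.3724, 0.084 ]), array([0.6104, 0.3209, 0.084 ]), array([0.5345, 0.1419, 0.084 ]), array([0.4071, 0.1947, 0.084 ])]
tail hi 403.01851851851853 213.52777777777777 108 [ 0.50237662 -0.25333017  0.15257587]
[[138 136 137 138 136 139 137 140 136 141 136 137 138 138 136 138 139 136
  137 139 13
[... 2061 characters left out ...]
139 136 139 136 136 131 134 135 139 139 137 138 136
  140 143 142 138 139 142 139 141 136 136 143 137]
 [137 137 136 139 134 139 136 135 142 135 137 139 139 137 135 139 137 138
  134 138 135 135 140 140 140 137 137 138 139 150]
 [138 132 136 135 136 138 138 138 140 136 143 138 132 141 136 134 139 136
  136 138 139 135 140 136 140 140 139 140 142 140]]
stand ((418.21148681640625, 219.88494873046875), (77.0743637084961, 26.018951416015625), 10.738897323608398)
[[ 0.4772 -0.214   0.075 ]
 [ 0.5409 -0.226   0.075 ]
 [ 0.5085 -0.4148  0.075 ]
 [ 0.4449 -0.4019  0.075 ]] [ 0.49289535 -0.31419045  0.075     ]
side barrel front [ 0.49925741 -0.26361533  0.11828236] [0.03105723 0.02404333 0.06424751]
```

Run:
```python
from h import *
s=sense();R=cv2.Rodrigues(s['ee_rot'])[0];print(R.round(3))
print('yaw of z',np.degrees(np.arctan2(R[1,2],R[0,2])))
print('pit',onz('top',211.5,220.5,.084).round(4),'floor',onz('top',211.5,220.5,.079).round(4))
print('tail top',onz('top',402.9,213.7,.153).round(4),'side',onz('side',307.4,240.2,.153).round(4))
print('bowl',onz('top',300,179,.1).round(4))
b=np.array([[.4772,-.214],[.5409,-.226],[.5085,-.4148],[.4449,-.4019]]);c=b.mean(0);a=b[:2].mean(0)-b[2:].mean(0);a/=np.linalg.norm(a);print('hole',c+.06*a,np.degrees(np.arctan2(a[1],a[0])))
print(proj('side',[.483,.195,.084]))
```

```text
[[-0.001 -0.911 -0.413]
 [ 0.001 -0.413  0.911]
 [-1.     0.     0.002]]
yaw of z 114.38902792292622
pit [0.4819 0.196  0.084 ] floor [0.4821 0.1968 0.079 ]
tail top [ 0.5019 -0.2529  0.153 ] side [ 0.5031 -0.2546  0.153 ]
bowl [ 0.5858 -0.0185  0.1   ]
hole [ 0.50303156 -0.25504088] 80.25426943435927
[263.37936784 186.36346861]
```

>>> play_rows([
  {"tx": 0.022, "ty": 0.036, "tz": 0.004, "roll": 5.6, "fingers": 1},
  {"tx": 0.045, "ty": 0.072, "tz": 0.008, "roll": 11.2, "fingers": 1},
  {"tx": 0.067, "ty": 0.108, "tz": 0.012, "roll": 16.8, "fingers": 1},
  {"tx": 0.09, "ty": 0.144, "tz": 0.014, "roll": 22.4, "fingers": 1},
  {"tx": 0.112, "ty": 0.18, "tz": 0.014, "roll": 28, "fingers": 1},
  {"tx": 0.134, "ty": 0.216, "tz": 0.014, "roll": 33.6, "fingers": 1},
  {"tx": 0.157, "ty": 0.252, "tz": 0.014, "roll": 39.2, "fingers": 1},
  {"tx": 0.179, "ty": 0.288, "tz": 0.014, "roll": 44.8, "fingers": 1},
  {"tx": 0.202, "ty": 0.324, "tz": 0.014, "roll": 50.4, "fingers": 1},
  {"tx": 0.224, "ty": 0.36, "tz": 0.014, "roll": 56, "fingers": 1},
  {"tx": 0.224, "ty": 0.36, "tz": 0.014, "roll": 56, "fingers": 1},
  {"tx": 0.224, "ty": 0.36, "tz": 0.014, "roll": 56, "fingers": 1},
])

```text
clock: 1.6
position: [0.5024, -0.2542, 0.2504]
ee_rot: [-2.131, 0.179, 2.136]
wrist_force: [-0.6, -0.8, 0.0]
gripper_width: 0.0875
```

Run:
```python
from h import *
s=sense();R=cv2.Rodrigues(s['ee_rot'])[0];print(s['position'],s['q'].round(3),R.round(3))
for n in("side","top"):
    p,d=grab_frame(n);cv2.imwrite(f"pics/{n}1.png",p);np.savez(f"{n}1.npz",p=p,d=d)
```

```text
[ 0.50239739 -0.25420496  0.25041086] [-0.121  0.168 -0.218  0.    -1.187 -0.047] [[-0.002 -0.167 -0.986]
 [ 0.    -0.986  0.167]
 [-1.     0.     0.002]]
```

View pics/side1.png

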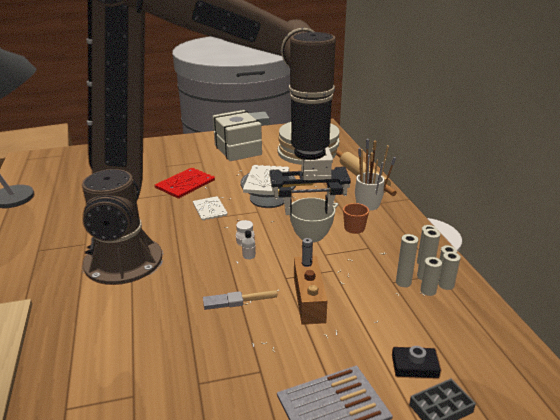

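The gripper is above the barrel, which is at about (307,250), and the panel is visible near (265,180). I'll descend with the jaws opening across the stand row, and get the pit from the side view.

>>> play_rows([
  {"tz": -0.03, "fingers": 1},
  {"tz": -0.06, "fingers": 1},
  {"tz": -0.09, "fingers": 1},
  {"tz": -0.115, "fingers": 1},
  {"tz": -0.13, "fingers": 1},
  {"tz": -0.138, "fingers": 1},
  {"tz": -0.138, "fingers": 1},
  {"tz": -0.138, "fingers": 1},
])

```text
validation failed for argument at $.in...
```

Run:
```python
from h import *
for n in("side",):
    p,d=grab_frame(n);cv2.imwrite(f"pics/{n}2.png",p)
a=cv2.resize(p[150:330,220:400],None,fx=3.2,fy=3.2,interpolation=2)
cv2.imwrite('pics/s2.png',a)
q=np.load('side1.npz')['p']
cv2.imwrite('pics/s1p.png',cv2.resize(q[155:210,235:300],None,fx=9,fy=9,interpolation=2))
```

```text
(no output)
```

View pics/s2.png

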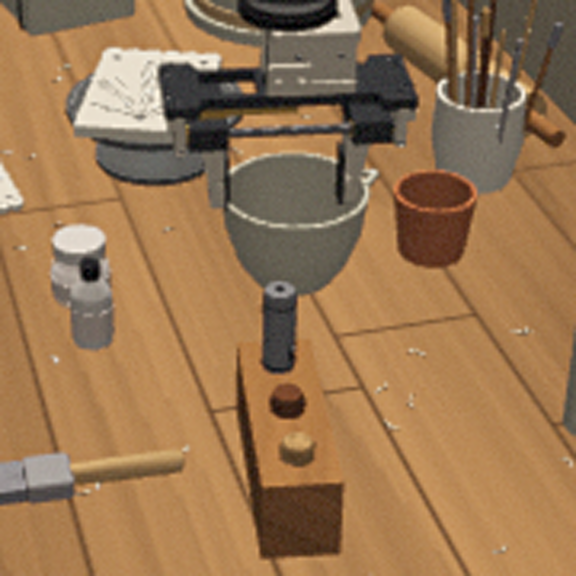

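View pics/s1p.png

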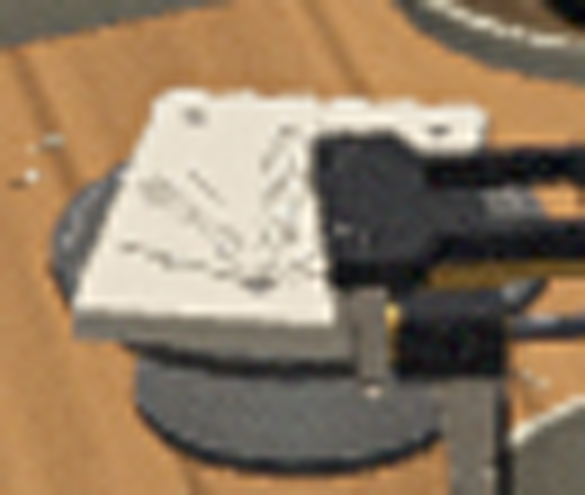

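The move was refused, probably because each row needs every key, so nothing moved. The pit in the side view at (263.2,186) agrees with the top-view estimate. I'll redo the descent with full rows.

>>> play_rows([
  {"tx": 0, "ty": 0, "tz": -0.03, "roll": 0, "fingers": 1},
  {"tx": 0, "ty": 0, "tz": -0.06, "roll": 0, "fingers": 1},
  {"tx": 0, "ty": 0, "tz": -0.09, "roll": 0, "fingers": 1},
  {"tx": 0, "ty": 0, "tz": -0.115, "roll": 0, "fingers": 1},
  {"tx": 0, "ty": 0, "tz": -0.13, "roll": 0, "fingers": 1},
  {"tx": 0, "ty": 0, "tz": -0.138, "roll": 0, "fingers": 1},
  {"tx": 0, "ty": 0, "tz": -0.138, "roll": 0, "fingers": 1},
])

```text
clock: 2.62
position: [0.5021, -0.2553, 0.1126]
ee_rot: [-2.131, 0.181, 2.135]
wrist_force: [-0.0, -0.8, -0.1]
gripper_width: 0.0875
```

Run:
```python
from h import *
print(onz('side',263.2-.4,186-.4,.084),sense()['position'])
for n in("side",):
    p,d=grab_frame(n);cv2.imwrite(f"pics/{n}3.png",p)
a=cv2.resize(p[200:330,240:370],None,fx=4.5,fy=4.5,interpolation=2)
cv2.imwrite('pics/s3.png',a)
```

```text
[0.48228923 0.20092207 0.084     ] [ 0.50208904 -0.25528571  0.11264435]
```

View pics/s3.png

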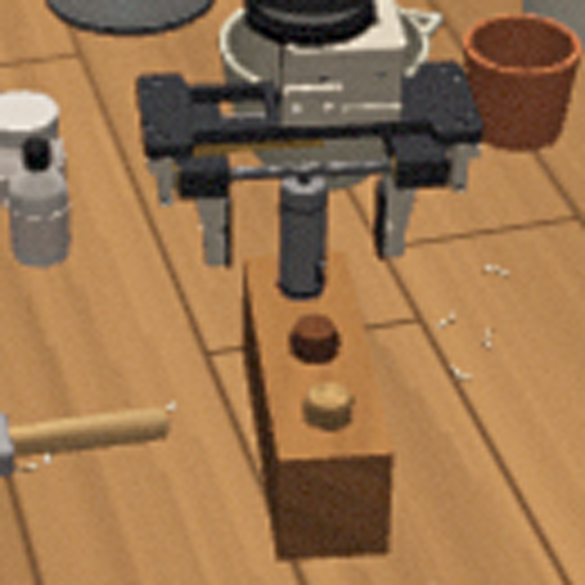

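Barrel is between the jaws, so I close on it.

>>> play_rows([
  {"tx": 0, "ty": 0, "tz": 0, "roll": 0, "fingers": -1},
  {"tx": 0, "ty": 0, "tz": 0, "roll": 0, "fingers": -1},
  {"tx": 0, "ty": 0, "tz": 0, "roll": 0, "fingers": -1},
  {"tx": 0, "ty": 0, "tz": 0, "roll": 0, "fingers": -1},
  {"tx": 0, "ty": 0, "tz": 0, "roll": 0, "fingers": -1},
  {"tx": 0, "ty": 0, "tz": 0, "roll": 0, "fingers": -1},
  {"tx": 0, "ty": 0, "tz": 0, "roll": 0, "fingers": -1},
  {"tx": 0, "ty": 0, "tz": 0, "roll": 0, "fingers": -1},
], squeeze=25)

```text
clock: 3.68
position: [0.5024, -0.2553, 0.1131]
ee_rot: [-2.132, 0.181, 2.134]
wrist_force: [-0.3, 0.9, -0.8]
gripper_width: 0.0285
```

>>> play_rows([
  {"tx": 0, "ty": 0, "tz": 0.01, "roll": 0, "fingers": -1},
  {"tx": 0, "ty": 0, "tz": 0.025, "roll": 0, "fingers": -1},
  {"tx": 0, "ty": 0, "tz": 0.04, "roll": 0, "fingers": -1},
  {"tx": 0, "ty": 0, "tz": 0.055, "roll": 0, "fingers": -1},
  {"tx": 0, "ty": 0, "tz": 0.07, "roll": 0, "fingers": -1},
  {"tx": 0, "ty": 0, "tz": 0.085, "roll": 0, "fingers": -1},
  {"tx": 0, "ty": 0, "tz": 0.1, "roll": 0, "fingers": -1},
  {"tx": 0, "ty": 0, "tz": 0.115, "roll": 0, "fingers": -1},
  {"tx": 0, "ty": 0, "tz": 0.13, "roll": 0, "fingers": -1},
  {"tx": 0, "ty": 0, "tz": 0.14, "roll": 0, "fingers": -1},
  {"tx": 0, "ty": 0, "tz": 0.14, "roll": 0, "fingers": -1},
  {"tx": 0, "ty": 0, "tz": 0.14, "roll": 0, "fingers": -1},
])

```text
clock: 5.18
position: [0.5021, -0.2551, 0.2525]
ee_rot: [-2.131, 0.181, 2.135]
wrist_force: [-0.0, -0.1, -1.7]
gripper_width: 0.0285
```

Run:
```python
from h import *
s=sense();print(s['position'],s['gripper_width'],s['wrist_force'])
for n in("side",):
    p,d=grab_frame(n);cv2.imwrite(f"pics/{n}4.png",p);np.savez('side4.npz',p=p,d=d)
P=s['position'];print(proj('side',P+[0,0,-.1]),proj('side',P+[0,0,-.0]))
a=cv2.resize(p[130:260,240:370],None,fx=4.5,fy=4.5,interpolation=2)
cv2.imwrite('pics/s4.png',a)
```

```text
[ 0.50207699 -0.25514362  0.2525348 ] 0.028462923442587818 [-0.04414086 -0.05798157 -1.68323498]
[307.08108379 240.52294996] [307.87448587 208.09829833]
```

View pics/s4.png

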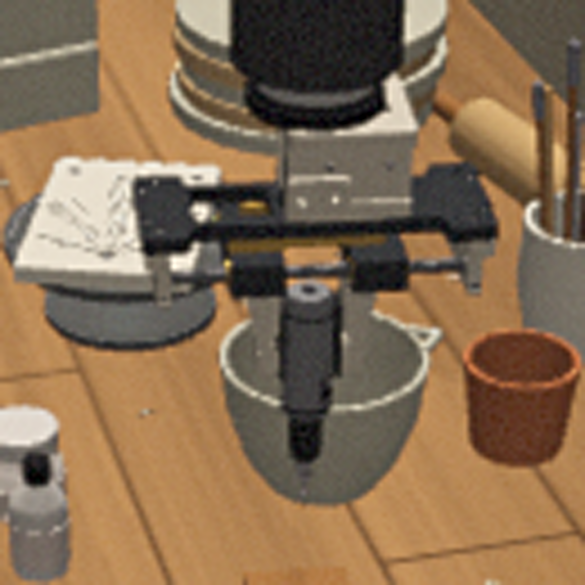

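Handpiece is held upright, with the burr at side px ~(307,239.5) against (307,240.5) expected. Next is the carry at this height, where the burr at ~152 mm clears the 100 mm bowl.

>>> play_rows([
  {"tx": 0, "ty": 0.01, "tz": 0, "roll": 0, "fingers": -1},
  {"tx": -0.001, "ty": 0.03, "tz": 0, "roll": 0, "fingers": -1},
  {"tx": -0.003, "ty": 0.06, "tz": 0, "roll": 0, "fingers": -1},
  {"tx": -0.004, "ty": 0.09, "tz": 0, "roll": 0, "fingers": -1},
  {"tx": -0.005, "ty": 0.12, "tz": 0, "roll": 0, "fingers": -1},
  {"tx": -0.007, "ty": 0.15, "tz": 0, "roll": 0, "fingers": -1},
  {"tx": -0.008, "ty": 0.18, "tz": 0, "roll": 0, "fingers": -1},
  {"tx": -0.009, "ty": 0.21, "tz": 0, "roll": 0, "fingers": -1},
  {"tx": -0.011, "ty": 0.24, "tz": 0, "roll": 0, "fingers": -1},
  {"tx": -0.012, "ty": 0.27, "tz": 0, "roll": 0, "fingers": -1},
  {"tx": -0.013, "ty": 0.3, "tz": 0, "roll": 0, "fingers": -1},
  {"tx": -0.015, "ty": 0.33, "tz": 0, "roll": 0, "fingers": -1},
  {"tx": -0.016, "ty": 0.36, "tz": 0, "roll": 0, "fingers": -1},
  {"tx": -0.018, "ty": 0.39, "tz": 0, "roll": 0, "fingers": -1},
  {"tx": -0.019, "ty": 0.42, "tz": 0, "roll": 0, "fingers": -1},
  {"tx": -0.02, "ty": 0.44, "tz": 0, "roll": 0, "fingers": -1},
  {"tx": -0.02, "ty": 0.45, "tz": 0, "roll": 0, "fingers": -1},
  {"tx": -0.02, "ty": 0.452, "tz": 0, "roll": 0, "fingers": -1},
  {"tx": -0.02, "ty": 0.452, "tz": 0, "roll": 0, "fingers": -1},
  {"tx": -0.02, "ty": 0.452, "tz": 0, "roll": 0, "fingers": -1},
])

```text
clock: 7.72
position: [0.4821, 0.1962, 0.2525]
ee_rot: [-2.13, 0.182, 2.135]
wrist_force: [0.3, 1.0, -1.8]
gripper_width: 0.0287
```

Run:
```python
from h import *
s=sense();print(s['position'],s['gripper_width'],s['wrist_force'])
p,d=grab_frame('side');np.savez('side5.npz',p=p,d=d);q,dt=grab_frame('top')
cv2.imwrite('pics/top5.png',q)
P=s['position'];print(proj('side',P+[0,0,-.1]),proj('side',[.482,.196,.084]))
cv2.imwrite('pics/s5.png',cv2.resize(p[120:215,215:315],None,fx=6,fy=6,interpolation=2))
```

```text
[0.48208817 0.19623313 0.25249565] 0.028694074102691296 [ 0.29519304  1.03571401 -1.77309943]
[262.56892557 168.29731223] [263.03132436 186.26584497]
```

View pics/s5.png

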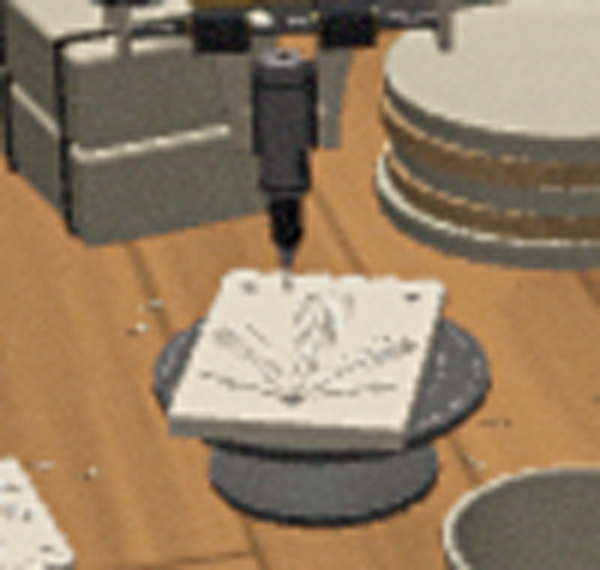

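View pics/top5.png

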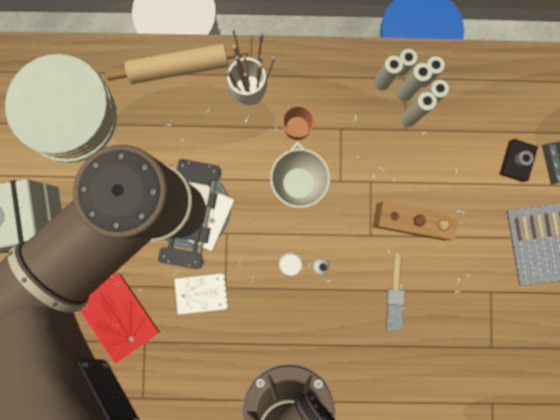

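Run:
```python
from h import *
t=np.load('top0.npz')['p'];s=np.load('side5.npz')['p']
a=cv2.resize(t[203:228,387:417],None,fx=12,fy=12,interpolation=0)
b=cv2.resize(t[208:233,197:227],None,fx=12,fy=12,interpolation=0)
cv2.imwrite('pics/ab.png',np.hstack([a,b]))
c=cv2.resize(s[158:193,248:280],None,fx=16,fy=16,interpolation=0);cv2.imwrite('pics/cc.png',c)
g=cv2.cvtColor(s,6).astype(int)
print(g[160:172,256:270]);print(g[181:191,256:272])
gt=cv2.cvtColor(t,6).astype(int)
print(gt[213:228,204:220])
```

```text
[[138 139 138 139  96  35  14   8  43 112 140 136 142 149]
 [137 138 136 141 136  80  40  38  83 136 140 137 138 146]
 [137 138 137 135 136 105  76  70 114 139 138 139 138 139]
 [131 131 139 132 136 104  70  76 131 134 135 137 138 136]
 [148 141 134 135 139 126  93  98 127 129 133 134 135 137]
 [224 207 172 166 185 189 157 144 142 142 162 164 165 170]
 [220 220 219 222 224 223 167 188 220 224 223 222 223 220]
 [159 188 219 220 221 221 148 164 218 221 222 221 221 221]
 [165 183 217 218 219 219 190 188 219 221 221 220 218 218]
 [216 216 219 217 218 220 216 217 223 221 167 176 204 222]
 [219 220 219 217 218 219 219 220 217 200 194 207 204 220]
 [219 217 218 218 218 218 220 219 217 190 200 220 210 190]]
[[219 217 204 211 192 185 217 216 174 221 184 166 212 210 214 197]
 [219 220 216 189 217 191 215 206 204 199 203 217 227 225 213 179]
 [222 217 221 188 188 218 224 217 224 204 221 221 219 191 220 219]
 [177 179 213 219 211 196 217 207 188 187 217 182 176 209 221 227]
 [217 216 199 161 174 190 197 186 171 199 196 210 200 172 167 168]
 [218 218 219 216 217 186 135 119 117 162 213 203 217 21
[... 585 characters left out ...]
 208 216 221 222 223 222 223]
 [213 210 210 208 205 200 185 174 177 188 204 216 221 222 222 222]
 [214 213 213 213 207 192 168 152 154 164 188 210 221 223 223 222]
 [210 213 215 214 208 185 156 144 145 153 179 206 219 223 222 224]
 [209 212 215 211 203 185 158 146 147 157 182 208 220 222 223 222]
 [208 212 217 215 208 194 178 168 168 178 196 214 222 222 221 222]
 [213 215 217 216 211 206 201 198 198 203 213 220 223 223 223 222]
 [219 217 216 212 207 209 215 217 217 219 220 222 222 222 222 223]
 [219 217 209 203 203 213 220 222 223 222 222 222 224 222 222 224]
 [214 210 203 203 211 219 223 222 223 224 223 223 223 223 222 222]
 [209 203 205 211 218 222 223 223 222 223 223 223 222 222 223 223]]
```

View pics/ab.png

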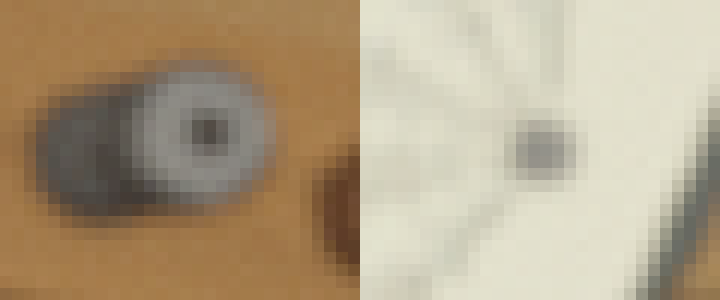

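View pics/cc.png

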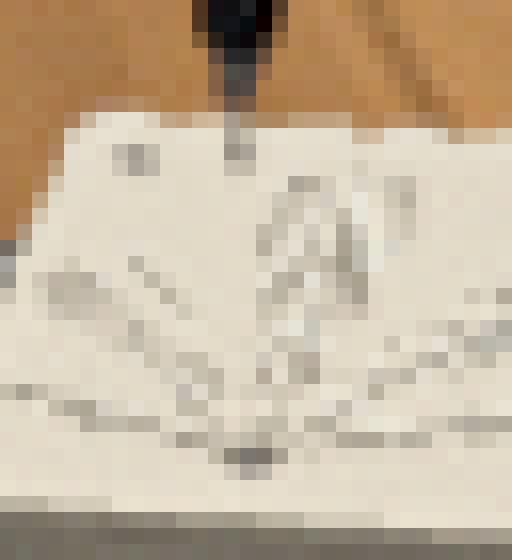

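Tail hole, side view and stand hole agree on the handpiece, and both views put the pit at about (0.4828,0.1963). The burr is within ~1 mm of that. I'll lower it most of the way with a +1 mm x trim.

>>> play_rows([
  {"tx": 0.001, "ty": 0, "tz": -0.01, "roll": 0, "fingers": -1},
  {"tx": 0.001, "ty": 0, "tz": -0.02, "roll": 0, "fingers": -1},
  {"tx": 0.001, "ty": 0, "tz": -0.03, "roll": 0, "fingers": -1},
  {"tx": 0.001, "ty": 0, "tz": -0.038, "roll": 0, "fingers": -1},
  {"tx": 0.001, "ty": 0, "tz": -0.043, "roll": 0, "fingers": -1},
  {"tx": 0.001, "ty": 0, "tz": -0.046, "roll": 0, "fingers": -1},
  {"tx": 0.001, "ty": 0, "tz": -0.046, "roll": 0, "fingers": -1},
  {"tx": 0.001, "ty": 0, "tz": -0.046, "roll": 0, "fingers": -1},
])

```text
clock: 8.82
position: [0.4832, 0.1965, 0.2068]
ee_rot: [-2.13, 0.181, 2.134]
wrist_force: [0.5, -0.4, -1.0]
gripper_width: 0.0283
```

Run:
```python
from h import *
s=sense();print(s['position'],s['gripper_width'],s['wrist_force'])
p,d=grab_frame('side');np.savez('side6.npz',p=p,d=d)
P=s['position'];print(proj('side',P+[0,0,-.1]),proj('side',[.4828,.1963,.084]))
cv2.imwrite('pics/s6.png',cv2.resize(p[145:200,235:290],None,fx=10,fy=10,interpolation=0))
print(cv2.cvtColor(p,6)[173:190,256:272])
```

```text
[0.48324586 0.19646086 0.206802  ] 0.02833547252114918 [ 0.48585539 -0.4433433  -1.0320858 ]
[263.20260898 180.26885561] [263.23943033 186.1971001 ]
[[220 221 221 222 225 176  65  28  80 196 230 193 213 165 188 228]
 [185 220 220 218 224 226 128  57 123 228 199 198 179 161 187 231]
 [217 185 211 222 225 228 145  69 116 177 178 224 198 171 162 219]
 [222 218 184 213 219 224 174  95 156 180 209 215 208 187 162 215]
 [211 221 221 204 218 225 221 150 194 211 222 199 198 204 193 218]
 [183 208 220 223 224 221 221 149 198 228 230 201 215 216 218 221]
 [190 201 209 219 222 220 198 131 191 193 203 203 224 221 220 219]
 [220 195 209 196 193 216 220 192 194 218 181 175 216 221 221 226]
 [222 218 208 212 194 185 218 216 176 220 185 163 216 214 215 199]
 [222 219 217 188 218 192 219 206 208 200 207 217 226 225 214 183]
 [223 218 221 187 189 219 223 222 220 205 220 220 220 195 221 220]
 [177 180 215 221 212 198 218 207 189 188 219 182 176 210 221 229]
 [217 216 198 164 177 190 198 183 171 201 198 211 198 175 170 170]
 [221 223 220 217 218 189 138 121 120 159 214 205 218 217 217 218]
 [219 220 220 221 222 220 199 169 183 215 223 219 221 221 219 219]
 [222 220 222 223 222 224 223 222 222 225 221 222 219 220 220 220]
 [225 226 227 226 224 225 226 224 225 224 222 224 223 222 223 222]]
```

View pics/s6.png

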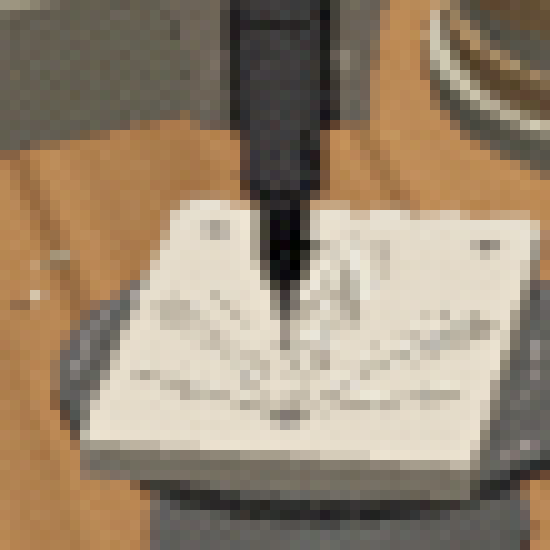

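Burr column 263.2 matches pit column 263.2, and its tip row of ~180 matches the predicted 180.3. The last descent is about 14.5 mm.

>>> play_rows([
  {"tx": 0, "ty": 0, "tz": -0.005, "roll": 0, "fingers": -1},
  {"tx": 0, "ty": 0, "tz": -0.009, "roll": 0, "fingers": -1},
  {"tx": 0, "ty": 0, "tz": -0.012, "roll": 0, "fingers": -1},
  {"tx": 0, "ty": 0, "tz": -0.014, "roll": 0, "fingers": -1},
  {"tx": 0, "ty": 0, "tz": -0.0145, "roll": 0, "fingers": -1},
  {"tx": 0, "ty": 0, "tz": -0.0145, "roll": 0, "fingers": -1},
  {"tx": 0, "ty": 0, "tz": -0.0145, "roll": 0, "fingers": -1},
  {"tx": 0, "ty": 0, "tz": -0.0145, "roll": 0, "fingers": -1},
])

```text
clock: 9.88
position: [0.4833, 0.1965, 0.1924]
ee_rot: [-2.13, 0.181, 2.134]
wrist_force: [0.4, -0.3, -1.7]
gripper_width: 0.0287
```

Run:
```python
from h import *
s=sense();print(s['position'],s['gripper_width'],s['wrist_force'],abs(s['joint_vel']).max())
p,d=grab_frame('side')
P=s['position'];print(proj('side',P+[0,0,-.1]),proj('side',[.4828,.1963,.084]))
cv2.imwrite('pics/s7.png',cv2.resize(p[120:200,225:305],None,fx=7,fy=7,interpolation=0))
print(cv2.cvtColor(p,6)[177:190,256:272])
q,dt=grab_frame('top');q0=np.load('top0.npz')['p']
dd=cv2.absdiff(q,q0).max(2);print('bystander diff', {k:int((dd[b:c,a:e]>40).sum()) for k,(a,e,b,c) in dict(bowl=(265,335,145,212),cup=(280,316,103,143),jars=(275,335,250,280),brush=(380,410,250,335),stylgrav=(413,460,205,240)).items()})
cv2.imwrite('pics/t7.png',q)
```

```text
[0.48327674 0.19647312 0.19241033] 0.02865386040558435 [ 0.35419981 -0.32986203 -1.70251438] 0.0022197104101560434
[263.30751981 183.99312027] [263.23943033 186.1971001 ]
[[211 223 220 204 223 207 105  35  72 193 227 205 197 203 194 219]
 [184 210 222 226 226 226 142  69 118 231 235 202 217 216 218 220]
 [190 200 209 220 224 227 148  73 120 193 206 202 223 223 219 219]
 [220 197 208 194 193 219 199 104 162 223 184 178 218 221 221 228]
 [223 217 208 214 194 191 220 135 163 226 184 164 216 212 215 197]
 [221 222 218 189 217 196 221 147 203 205 207 217 227 225 215 181]
 [222 219 221 187 190 219 223 134 191 202 221 221 221 190 223 219]
 [179 180 215 221 212 199 220 173 186 189 218 184 176 211 221 228]
 [217 216 196 166 178 192 199 182 172 203 197 211 200 175 173 169]
 [221 221 220 216 217 187 135 122 119 162 213 205 219 217 219 218]
 [220 220 222 222 221 219 201 169 185 216 223 219 220 221 219 221]
 [223 222 222 222 224 225 226 222 222 225 223 219 220 222 220 220]
 [226 226 226 226 225 224 227 226 226 224 222 224 222 222 221 222]]
bystander diff {'bowl': 0, 'cup': 0, 'jars': 0, 'brush': 0, 'stylgrav': 0}
```

View pics/s7.png

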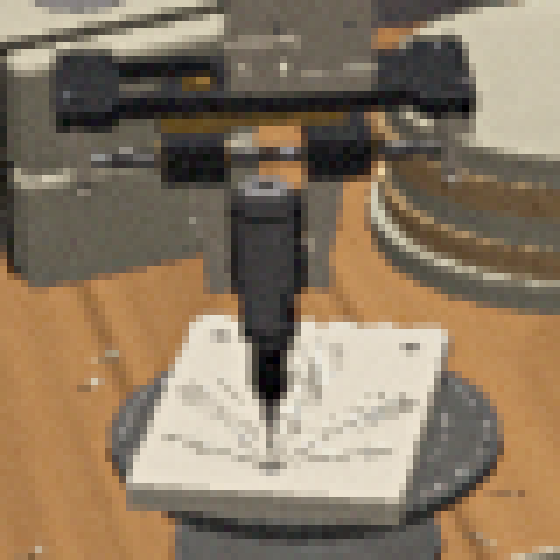

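The burr sits about 2 px above the pit centre in the side view, which is roughly 8 mm of height, and in line with it. Panel and bystanders are unchanged, so I'm handing in.

```bash
python3 -c "
from rig import *
print(finish_job())"
```

```text
the job is handed in; nothing more can be done
None
```

I drew the handpiece straight up out of the stand, carried it over the bowl with the burr about 150 mm above the bench, and stopped over the pit on the larger white panel. It is still held there with a 25 N grip, and I have handed the job in; no verdict was reported.

**Last checks:**
- **Height:** the burr is about 8 mm above the panel's face by the arm's pose. The gap in the side picture agrees.
- **Sideways:** the burr lines up with the pit column (both about 263.2 px), an estimated 1 to 2 mm off centre.
- **Stillness:** joint speeds were about 0.002 rad/s at most, and there was no sign of contact at the wrist.
- **Surroundings:** the bowl, cup, jars, brush, graver and stylus showed no change in the top picture. The pit stayed at the same pixels in the side picture.

**Disagreements and limits:**
- My first side-view reading put the pit about 5 mm further in y than the top view. Re-measuring at sub-pixel level brought the two within about 1 mm.
- The side camera is weak in that direction (about 6 mm per pixel), and the gripper hid the pit from the top camera at the end. The final y position therefore rests mainly on the earlier top-view measurement.
- One move call was refused for incomplete rows; nothing moved, and I repeated it.

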